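# Lay the breakfast tray

### The job

Lay the breakfast tray: stand the white cup in the middle of the white saucer, the amber glass in the middle of the blue coaster, the jam jar with the dark-red lid in the middle of the small wooden board, and the green apple, stem up, in the middle of the ochre plate. Set each one down gently and upright, without dropping it, and do not push the saucer, coaster, board or plate out of their places on the tray. Leave the tomato and the yellow-lidded mustard jar where they stand.

Things in the scene. Friction and masses are not known exactly. Their poses are not given: they have to be found in the camera images.
- cup: Origin: centre of its underside, z up. White china cup, 60 mm high, outside diameter 64 mm from 30 mm height up to the rim, foot 44 mm; wall 4 mm. One handle on its own +y side reaches 56 mm from the axis (8 mm thick, 14 to 53 mm high), so grip it across its own x axis. 180 g. Stands on the worktop; belongs on the white saucer.
- glass: Origin: centre of its underside, z up. Amber (orange-brown) open glass tumbler, no handle, 85 mm high; diameter 57 mm at the foot, 60 mm at 45 mm height, 64 mm at the rim; wall 4 mm. 200 g. Stands on the worktop; belongs on the blue coaster.
- jam_jar: Origin: centre of its underside, z up. Closed jam jar, 80 mm high, body 60 mm diameter from the foot up to 55 mm; dark-red contents, white label with a dark-red band, dark-red lid 57 mm across from 63 to 80 mm. 300 g. Stands on the worktop; belongs on the small wooden board.
- apple: Origin: centre of its underside, z up. Yellow-green apple with brown stem and one dark-green leaf; 61 mm high (stem tip at 74 mm), widest 64 mm at 34 mm height, standing on a flat of 28 mm. Hard, 130 g. Stands on the worktop, stem up; belongs on the ochre plate.
- saucer: Origin: centre of its underside, z up. Loose, lies on the tray. White china saucer, 120 mm across; flat middle 86 mm across, 6 mm above its underside; rim 13 mm high. 220 g. Place for the cup.
- coaster: Origin: centre of its underside, z up. Loose, lies on the tray. Flat round blue ceramic coaster, 94 mm across, 8 mm thick. 150 g. Place for the amber glass. The tray: dark wood, 320 by 360 mm, fixed to the worktop, floor 8 mm above it, rim 30 mm high on the longer sides and 40 mm on the two ends with hand slots.
- board: Origin: centre of its underside, z up. Loose, lies on the tray. Small light-wood breakfast board, 100 mm along its x, 124 mm along its y, 12 mm thick. 200 g. Place for the jam jar. Saucer, coaster, board and plate stand two by two on the tray, centres 135 mm or more apart, and change places from start to start.
- plate: Origin: centre of its underside, z up. Loose, lies on the tray. Ochre-yellow stoneware plate, 128 mm across; flat middle 94 mm across, 6 mm above its underside; rim 14 mm high. 280 g. Place for the apple.
- mustard_jar: Origin: centre of its underside, z up. Look-alike, not for the tray: a jar of the shape and size of the jam jar (80 mm high, 60 mm diameter) with yellow contents, band and lid. Stands loose among the other things on the worktop.
- tomato: Origin: centre of its underside, z up. Look-alike, not for the tray: red tomato with green star-shaped calyx, 54 mm high, 66 mm across. Loose on the worktop. The six listed loose things and a salt shaker (42 mm diameter, 75 mm high) stand right of the tray, centres 90 mm or more apart, in an order that changes.
Not all that is in view belongs to the job. What is shaped like the apple but purple is not meant.

How it is judged (in metres and radians):
At the end, for the whole second after the job is handed in: Each thing stands on its own piece, within 15 mm of its middle, resting on it, upright within 0.12 rad (apple 0.35), at rest; the four pieces lie flat within 30 mm of where they were; tomato and mustard jar within 30 mm of where they stood (horizontal distance between cup and saucer below 0.015 m and z of cup in the frame of saucer between 0.002 and 0.011 m and angle between each of cup, glass, jam_jar's own z axis and vertical below 0.12 rad and linear speed of each of cup, glass, jam_jar, apple below 0.02 m/s and angular speed of each of cup, glass, jam_jar, apple below 0.3 rad/s and distance of each of saucer, coaster, board, plate, tomato, mustard_jar from where it was at the start of the episode below 0.03 m and angle between each of saucer, coaster, board, plate's own z axis and vertical below 0.06 rad and horizontal distance between glass and coaster below 0.015 m and z of glass in the frame of coaster between 0.004 and 0.013 m and horizontal distance between jam_jar and board below 0.015 m and z of jam_jar in the frame of board between 0.008 and 0.017 m and horizontal distance between apple and plate below 0.015 m and z of apple in the frame of plate between 0.002 and 0.011 m and angle between apple's own z axis and vertical below 0.35 rad); the robot touches nothing.
It fails at once if the tomato is moved more than 30 mm from where it stood (distance of tomato from where it was at the start of the episode above 0.03 m).
It fails at once if the mustard jar is moved more than 30 mm from where it stood (distance of mustard_jar from where it was at the start of the episode above 0.03 m).
It fails at once if the cup, glass, jam jar or apple is dropped: it falls freely, touched by nothing, at more than 0.6 m/s (a fall of about 20 mm) ((linear speed of cup above 0.6 m/s and contact force between cup and anything else below 0.02 N) or (linear speed of glass above 0.6 m/s and contact force between glass and anything else below 0.02 N) or (linear speed of jam_jar above 0.6 m/s and contact force between jam_jar and anything else below 0.02 N) or (linear speed of apple above 0.6 m/s and contact force between apple and anything else below 0.02 N)).
It also fails if it takes over 112 s, if anything falls off the work surface, if the arm or the gripper's body presses on something with over 40 N, if the wrist force passes 120 N, or if a joint passes its speed limit or range.

### The arm

A 6-joint arm with a two-finger parallel gripper is mounted at the origin on the work surface. World frame = base frame: x ahead of the robot, y to its left, z up, the work surface at z = 0. Lengths are in mm, angles in rad, forces in N, time in s.
With the tool pointing down it reaches from about 350 to 775 mm from the base axis. Payload 7.3 kg.
Tool frame: the origin (TCP) lies at the very end of the fingers, on their centre line; the grasp point (between the pads) lies 19 mm behind it; z points along the fingers, y is the line along which they close (so a half turn about z gives the same grasp; the last joint's range is limited). The gripper opens to 92 mm and grips with 3 to 60 N. Pads are 19 mm wide; open, the fingers measure 130 mm over their backs; the gripper's body (75 mm by 190 mm) begins 47 mm behind the grasp point.
Start: joints at [1.011, 0.342, 1.524, -0, 1.275, -0.146], TCP at [211.086, 480.716, 226.741] pointing down, gripper open.
Joint ranges: [-2.53, 2.53], [-0.77, 2.02], [0.04, 2.7], [-1, 4.14], [0.28, 2.66], [-3.11, 3.11]. Speed limits (rad/s): [2.57, 2.57, 3.14, 3.14, 3.14, 3.14].

### API

Orientations are given as [roll, pitch, yaw] about the fixed x, y, z axes, in that order (R = Rz(yaw) Ry(pitch) Rx(roll)).
In Python, from plant import get_obs, vision, workorder gives the robot as it stands.
- The arm moves only by the shell command python3 -m pendant 'ROWS' [OPENING]. ROWS is a JSON object of lists of equal length, an entry for each row: "dp": the shift along the tool's x, y, z in m, a list of three; "rotation": the turn, a rotation vector about the tool's x, y, z in rad, a list of three. A call has 1 to 8 rows; each row is the pose to reach, as a shift and turn from the pose commanded when the call began, along the tool's axes at that moment; what a row does not reach only later rows make up. A row lasts 1/8 s, in which the tool goes at most 62.5 mm and 10.7 degrees, less where a joint would pass 70% of its speed; a pose out of reach is approached as far as the arm can. A call with a gripper value outside its range is refused whole. OPENING is the finger opening in m, from 0 to 0.0918, set as the call begins (- or left out, the last holds). The fingers move at their own pace and stop on an object; the grip force is fixed at half the most. Time passes only in rows, so rows that repeat a pose let the fingers close. It gives the time, the measured TCP pose, the force, the opening and the grip force at its end, in the units of the state.
- get_obs(): the state, without advancing time (a new reading comes with each control period).
- vision.capture(name): name is "scene" or "top" or "wrist"; returns a dict with "pixels" (384x512x3 uint8, red, green, blue), "vfov" (degrees; the focal length in pixels is half the picture's height over the tangent of half this angle, whatever the lens; pixels are square), "cx", "cy" (the principal point, pixels), "dist" ([k1, k2, p1, p2, k3] as OpenCV has them; the pictures are not rectified), "pose" (4x4, takes a point from camera to world coordinates); the wrist camera has in their place "T_tool_cam" (4x4, takes a point from camera to tool coordinates, whose origin is the TCP and whose axes are the flange's). Camera axes: x right, y up, looking along -z (the intrinsics and any distortion apply to the point x, -y, -z); pixel columns grow to the right and rows downward; lengths in mm; the calibration is good to about 2 mm. A picture is of the moment at which its call begins: read the wrist's pose just before it. There is no depth.
- workorder.close_job(): hands the job in; it is judged then, once.
The state is a dict: "time": time; "joint_positions": joint angles; "dq": joint speeds; "tau": joint torques, N m; "tool_pos": TCP position; "tcp_rot": TCP orientation; "contact_force": force on the tool from outside, world axes, zero at the start; "moment": the same for the moment, N m; "grip_width": finger opening in mm; "finger_force": force on a finger pad.
Only numpy, scipy, OpenCV 4.12 (cv2) and the standard library are available. Lean on these libraries where they do the work, as an engineer would, in place of code of your own. Each camera call takes 0.05 s, during which the arm holds its last target. There are 200 camera calls.

## Working session

There is one attempt and no reset: what is moved stays moved. The work goes in short steps, Python scripts to look and compute and a shell command to move; the robot and the scene stay as the last step left them, time stands still between calls to the robot, and variables do not carry over. Pictures are saved under pics/ and viewed, at most 14 in all, crops included, and the job is handed in when it is done.

```bash
ls; mkdir -p pics; python3 - <<'E'
from plant import get_obs, vision
import cv2,numpy as np
o=get_obs();print({k:np.round(v,3).tolist() for k,v in o.items()})
for n in("top","scene"):
    c=vision.capture(n);cv2.imwrite(f"pics/{n}0.png",cv2.resize(c["pixels"][:,:,::-1],(768,576)))
    print(n,c["vfov"],c["cx"],c["cy"],c["dist"],np.round(c["pose"],3).tolist())
    np.save(f"{n}0.npy",c["pixels"])
E
```

```text
pics
{'time': 0.0, 'joint_positions': [1.011, 0.343, 1.525, -0.0, 1.275, -0.146], 'dq': [0.002, -0.001, -0.0, 0.001, -0.0, -0.0], 'tau': [0.001, -43.124, -24.422, 0.072, 0.056, -0.0], 'tool_pos': [210.849, 480.345, 226.048], 'tcp_rot': [-3.14, -0.0, 2.728], 'contact_force': [-0.01, -0.271, 0.035], 'moment': [-0.011, -0.028, -0.007], 'finger_force': 0.0, 'grip_width': 91.805}
top 50.031533414291516 262.14555580828016 194.38949500495698 [0.02451032 0.         0.         0.         0.        ] [[-0.017, 0.987, -0.158, 335.24], [-1.0, -0.013, 0.023, -16.795], [0.02, 0.158, 0.987, 1098.114], [0.0, 0.0, 0.0, 1.0]]
scene 50.22653310316068 260.07603387999484 187.35324247857187 [0.02846241 0.         0.         0.         0.        ] [[-0.071, -0.703, 0.707, 1327.184], [0.997, -0.053, 0.047, 8.997], [0.005, 0.709, 0.705, 874.269], [0.0, 0.0, 0.0, 1.0]]
```

View pics/top0.png

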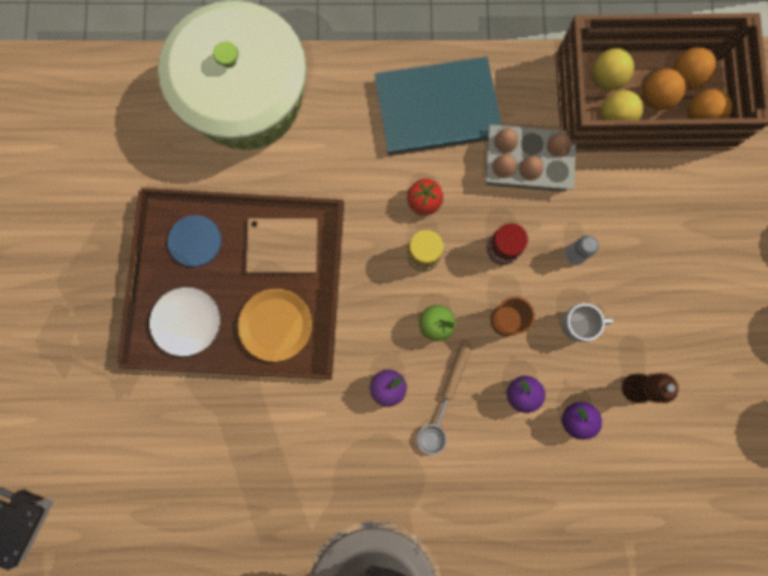

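View pics/scene0.png

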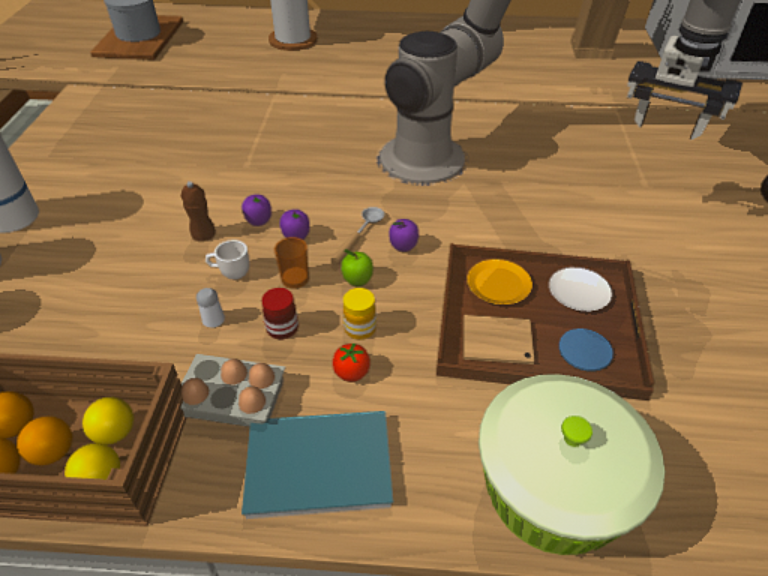

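The top view (768 px wide) shows tray pieces coaster (195,240), board (283,245), saucer (185,320) and plate (275,325). The things are cup (587,322) with its handle to the right, glass (512,317), jam jar (510,242) and apple (437,322). Leave alone: tomato (425,197), mustard jar (426,248), the purple fruit (388,388), (526,394), (582,420) and the salt shaker (582,250).

```bash
cat > h.py <<'E'
import numpy as np,cv2
def ray(c,uv,z,pose=None):
    """pixels -> world points on plane z"""
    P=c["pose"] if pose is None else pose
    f=192/np.tan(np.radians(c["vfov"])/2)
    K=np.array([[f,0,c["cx"]],[0,f,c["cy"]],[0,0,1]])
    n=cv2.undistortPoints(np.array(uv,float).reshape(-1,1,2),K,np.array(c["dist"],float)).reshape(-1,2)
    d=np.c_[n[:,0],-n[:,1],-np.ones(len(n))]@P[:3,:3].T
    o=P[:3,3]; return o+d*((z-o[2])/d[:,2])[:,None]
def blob(img,box,lo,hi):
    h=cv2.cvtColor(img,cv2.COLOR_RGB2HSV);m=cv2.inRange(h,np.array(lo),np.array(hi))
    k=np.zeros_like(m);x0,y0,x1,y1=box;k[y0:y1,x0:x1]=m[y0:y1,x0:x1]
    cs=cv2.findContours(k,cv2.RETR_EXTERNAL,cv2.CHAIN_APPROX_NONE)[0]
    return max(cs,key=cv2.contourArea)
E
python3 - <<'E'
from h import *
from plant import vision
c=vision.capture("top");im=c["pixels"];hs=cv2.cvtColor(im,cv2.COLOR_RGB2HSV)
S={"saucer":((90,185,155,245),(0,0,130),(179,60,255),21),
"coaster":((100,135,155,185),(95,80,40),(125,255,255),16),
"board":((160,140,216,186),(5,30,120),(30,150,255),20),
"plate":((155,185,212,245),(10,150,110),(30,255,255),22),
"cup":((370,195,415,235),(0,0,90),(179,50,255),60),
"glass":((322,192,362,230),(3,150,50),(16,255,255),85),
"jam":((320,142,358,182),(0,170,60),(8,255,255),80),
"jam2":((320,142,358,182),(0,170,95),(8,255,255),80),
"apple":((275,198,308,232),(32,120,40),(60,255,255),34),
"tomato":((265,115,300,147),(0,150,60),(8,255,255),30),
"mustard":((265,148,300,182),(22,150,80),(32,255,255),80)}
v=im[:,:,::-1].copy()
for k,(b,lo,hi,z) in S.items():
    q=blob(im,b,lo,hi);cv2.drawContours(v,[q],-1,(255,0,255),1) if k!="jam" else 0
    w=ray(c,q,z)[:,:2].astype(np.float32);(x,y),(a,bb),t=cv2.minAreaRect(w);e=cv2.minEnclosingCircle(w)
    M=cv2.moments(q);cen=ray(c,[M['m10']/M['m00'],M['m01']/M['m00']],z)[0]
    print(k,np.round([x,y,a,bb,t]),"circ",np.round(e[0]),round(e[1]*2),"cen",cen[:2].round(), "reach",round(np.hypot(x,y)))
v=v[105:255,255:425]
cv2.imwrite("pics/crop1.png",cv2.resize(v,(680,600),interpolation=cv2.INTER_CUBIC))
E
```

```text
saucer [461. 322. 119. 115.  89.] circ [461. 323.] 121 cen [461. 323.] reach 562
coaster [606. 313.  90.  88.  89.] circ [606. 313.] 92 cen [606. 313.] reach 682
board [596. 156. 125.  99.  89.] circ [595. 156.] 155 cen [596. 156.] reach 616
plate [452. 168. 129. 127.   0.] circ [453. 166.] 130 cen [452. 166.] reach 482
cup [ 447. -366.   63.   69.   43.] circ [ 448. -371.] 80 cen [ 446. -366.] reach 578
glass [ 455. -236.   60.   71.   12.] circ [ 454. -236.] 72 cen [ 453. -237.] reach 513
jam [ 585. -240.   52.   54.   42.] circ [ 585. -240.] 57 cen [ 585. -240.] reach 633
jam2 [ 587. -240.   51.   53.   88.] circ [ 586. -241.] 54 cen [ 586. -241.] reach 634
apple [ 450. -117.   60.   58.   89.] circ [ 450. -116.] 62 cen [ 450. -116.] reach 465
tomato [ 680. -101.   59.   65.   89.] circ [680. -99.] 67 cen [ 679. -101.] reach 687
mustard [574. -96.  53.  55.  89.] circ [575. -96.] 57 cen [575. -96.] reach 582
```

View pics/crop1.png

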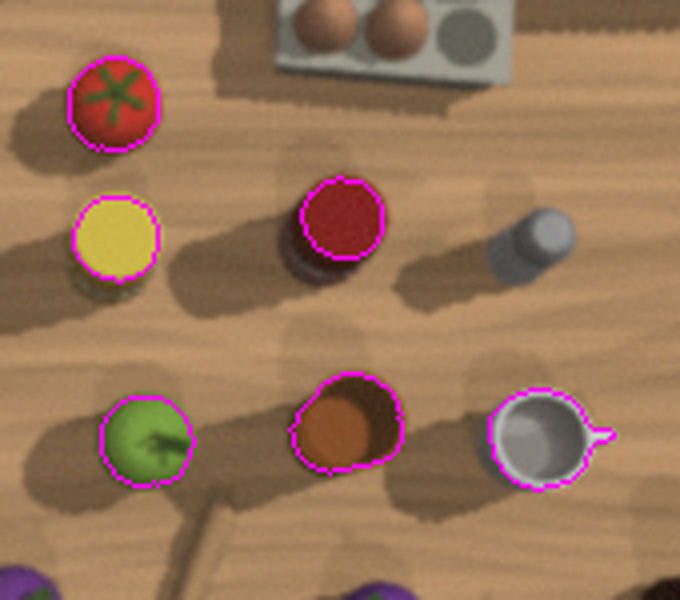

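The overlay confirms each contour. The dark-red lid with dark contents at crop (343,218) is the jam jar, and the yellow lid at (115,240) is the mustard jar. The green fruit with stem at (147,440) is the apple, the red one at (115,103) is the tomato, and the purple fruit isn't meant. The glass rim centre is near (356,421), the cup rim near (539,438), with its handle along −y. I'll refine glass and cup, and make the first move: over the plate with yaw π/2, so the fingers close along world x.

```bash
python3 - <<'E'
from h import *
from plant import vision
c=vision.capture("top")
for n,p,z in(("glass rim",(344,210.25),85),("glass foot",(337.5,213.25),0),("cup rim",(389.75,214.5),60),("handle",(408.75,213.75),50),("salt",(388,167),0)):print(n,ray(c,p,z)[0].round(1))
E
python3 -m pendant '{"dp":[[-0.043,-0.024,0],[-0.086,-0.048,0],[-0.13,-0.072,0],[-0.173,-0.096,0],[-0.216,-0.12,0],[-0.259,-0.144,0],[-0.302,-0.168,0],[-0.3455,-0.1925,0]],"rotation":[[0,0,0.145],[0,0,0.29],[0,0,0.434],[0,0,0.579],[0,0,0.723],[0,0,0.868],[0,0,1.012],[0,0,1.157]]}'
```

```text
glass rim [ 454.5 -243.    85. ]
glass foot [ 456.7 -244.     0. ]
cup rim [ 445.  -364.7   60. ]
handle [ 447.3 -417.1   50. ]
salt [ 582.2 -388.6    0. ]
time: 1.2
tool_pos: [450.8, 164.1, 226.7]
tcp_rot: [3.142, -0.0, 1.566]
contact_force: [-0.1, 0.7, -0.4]
grip_width: 92.2
finger_force: 0.0
```

```bash
python3 -m pendant '{"dp":[[-0.05,0,0],[-0.1,0,0],[-0.15,0,0],[-0.2,0,0],[-0.25,0,0],[-0.281,-0.001,0],[-0.281,-0.001,0],[-0.281,-0.001,0]],"rotation":[[0,0,0.0],[0,0,-0.005],[0,0,-0.005],[0,0,-0.005],[0,0,-0.005],[0,0,-0.005],[0,0,-0.005],[0,0,-0.005]]}'
python3 - <<'E'
from h import *
from plant import vision,get_obs
from scipy.spatial.transform import Rotation as R
o=get_obs();c=vision.capture("wrist")
T=np.eye(4);T[:3,:3]=R.from_euler('xyz',o["tcp_rot"]).as_matrix();T[:3,3]=o["tool_pos"]
P=T@c["T_tool_cam"];im=c["pixels"];print(o["tool_pos"],P[:3,3])
cv2.imwrite("pics/w1.png",im[:,:,::-1])
q=blob(im,(0,0,512,384),(32,120,40),(60,255,255))
w=ray(c,q,34,P)[:,:2].astype(np.float32);print(cv2.boundingRect(q),cv2.minAreaRect(w),cv2.minEnclosingCircle(w))
E
```

```text
time: 2.2
tool_pos: [448.8, -114.9, 226.5]
tcp_rot: [-3.141, -0.001, 1.576]
contact_force: [0.1, 0.1, 0.4]
grip_width: 92.2
finger_force: 0.0
[ 448.84901706 -114.9074685   226.54738175] [446.35853537 -43.51872739 384.63596692]
(229, 151, 49, 53) ((446.289306640625, -117.241943359375), (63.32530975341797, 64.63275909423828), 27.562252044677734) ((445.8966979980469, -118.91732025146484), 34.62604904174805)
```

View pics/w1.png

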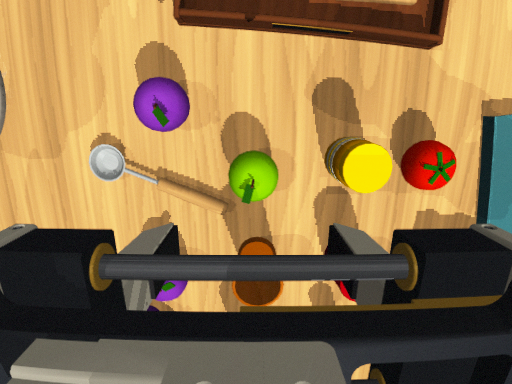

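The wrist view shows the apple at (254,177), the spoon handle left of it and clear of the finger path, and the mustard jar at (362,165). The wrist ray gives the apple at (446,−118), against (450,−116) from the top, so they agree. Now to grasp.

```bash
python3 -m pendant '{"dp":[[-0.002,-0.001,0.05],[-0.002,-0.001,0.09],[-0.002,-0.001,0.12],[-0.002,-0.001,0.15],[-0.002,-0.001,0.18],[-0.002,-0.001,0.2],[-0.002,-0.001,0.2065],[-0.002,-0.001,0.2065]],"rotation":[[0,0,0.005],[0,0,0.005],[0,0,0.005],[0,0,0.005],[0,0,0.005],[0,0,0.005],[0,0,0.005],[0,0,0.005]]}'
python3 -m pendant '{"dp":[[0,0,0],[0,0,0],[0,0,0],[0,0,0],[0,0,0],[0,0,0],[0,0,0],[0,0,0]],"rotation":[[0,0,0],[0,0,0],[0,0,0],[0,0,0],[0,0,0],[0,0,0],[0,0,0],[0,0,0]]}' 0.04
```

```text
time: 3.25
tool_pos: [448.2, -116.9, 20.4]
tcp_rot: [-3.142, -0.0, 1.572]
contact_force: [0.8, 0.5, -0.1]
grip_width: 91.6
finger_force: 0.0
time: 4.25
tool_pos: [448.4, -117.6, 20.6]
tcp_rot: [3.141, 0.0, 1.571]
contact_force: [0.3, 0.3, 5.8]
grip_width: 62.4
finger_force: 30.0
```

```bash
python3 -m pendant '{"dp":[[0,0,-0.02],[0,0,-0.05],[0,0,-0.08],[0,0,-0.1],[0,0,-0.1],[0.02,0,-0.1],[0.06,0.001,-0.1],[0.1,0.002,-0.1]],"rotation":[[0,0,0],[0,0,0],[0,0,0],[0,0,0],[0,0,0],[0,0,0],[0,0,0],[0,0,0]]}'
python3 -m pendant '{"dp":[[0.04,0,0],[0.08,0,0],[0.12,0,0],[0.15,0.001,0],[0.175,0.002,0],[0.184,0.002,0],[0.184,0.002,0],[0.184,0.002,0]],"rotation":[[0,0,0],[0,0,0],[0,0,0],[0,0,0],[0,0,0],[0,0,0],[0,0,0],[0,0,0]]}'
```

```text
time: 5.25
tool_pos: [449.1, -16.5, 118.7]
tcp_rot: [-3.139, -0.001, 1.57]
contact_force: [0.6, -0.4, -1.8]
grip_width: 62.0
finger_force: 30.0
time: 6.25
tool_pos: [451.9, 165.7, 119.9]
tcp_rot: [-3.141, 0.0, 1.57]
contact_force: [0.2, 1.0, -1.8]
grip_width: 62.1
finger_force: 30.0
```

```bash
python3 -m pendant '{"dp":[[0.001,0,0.02],[0.001,0,0.04],[0.001,0,0.055],[0.001,0,0.067],[0.001,0,0.075],[0.001,0,0.079],[0.001,0,0.082],[0.001,0,0.083]],"rotation":[[0,0,0],[0,0,0],[0,0,0],[0,0,0],[0,0,0],[0,0,0],[0,0,0],[0,0,0]]}'
python3 -m pendant '{"dp":[[0,0,0.0005],[0,0,0.001],[0,0,0.0015],[0,0,0.0015]],"rotation":[[0,0,0],[0,0,0],[0,0,0],[0,0,0]]}'
```

```text
time: 7.25
tool_pos: [452.2, 167.6, 37.3]
tcp_rot: [3.141, -0.0, 1.571]
contact_force: [-0.7, 0.3, -1.3]
grip_width: 61.9
finger_force: 30.0
time: 7.75
tool_pos: [452.1, 167.6, 35.7]
tcp_rot: [3.141, -0.0, 1.571]
contact_force: [-0.2, 1.0, -1.7]
grip_width: 62.4
finger_force: 30.0
```

```bash
python3 -m pendant '{"dp":[[0,0,0.0005],[0,0,0.001],[0,0,0.0015],[0,0,0.0015]],"rotation":[[0,0,0],[0,0,0],[0,0,0],[0,0,0]]}'
```

```text
time: 8.25
tool_pos: [452.0, 167.6, 34.6]
tcp_rot: [3.141, -0.0, 1.571]
contact_force: [-2.3, -1.2, 4.8]
grip_width: 62.4
finger_force: 30.0
```

Contact: +5 N upward. Release and retreat.

```bash
python3 -m pendant '{"dp":[[0,0,0],[0,0,0],[0,0,0],[0,0,0]],"rotation":[[0,0,0],[0,0,0],[0,0,0],[0,0,0]]}' 0.078
python3 -m pendant '{"dp":[[0,0,-0.02],[0,0,-0.05],[0,0,-0.1],[0,0,-0.15],[0,0,-0.19],[0,0,-0.19],[-0.03,0,-0.19],[-0.08,0,-0.19]],"rotation":[[0,0,0],[0,0,0],[0,0,0],[0,0,0],[0,0,0],[0,0,0],[0,0,0],[0,0,0]]}' 0.0918
python3 -m pendant '{"dp":[[-0.05,0,0],[-0.1,0,0],[-0.15,0,0],[-0.2,0,0],[-0.25,0.001,0],[-0.3,0.002,0],[-0.33,0.003,0],[-0.33,0.003,0]],"rotation":[[0,0,0],[0,0,0],[0,0,0],[0,0,0],[0,0,0],[0,0,0],[0,0,0],[0,0,0]]}'
python3 - <<'E'
from h import *
from plant import vision,get_obs
o=get_obs();print(o["tool_pos"])
c=vision.capture("top");im=c["pixels"]
q=blob(im,(150,180,220,250),(32,120,40),(60,255,255));w=ray(c,q,48)[:,:2].astype(np.float32);print("apple",cv2.minAreaRect(w))
q=blob(im,(150,180,220,250),(10,150,110),(30,255,255));w=ray(c,q,22)[:,:2].astype(np.float32);print("plate",cv2.minEnclosingCircle(w))
E
```

```text
time: 8.75
tool_pos: [452.1, 167.5, 34.2]
tcp_rot: [3.142, -0.0, 1.571]
contact_force: [0.0, 0.5, 0.6]
grip_width: 78.4
finger_force: 0.0
time: 9.75
tool_pos: [451.4, 87.4, 223.0]
tcp_rot: [-3.14, -0.0, 1.574]
contact_force: [1.2, -0.0, 0.4]
grip_width: 91.4
finger_force: 0.0
time: 10.75
tool_pos: [454.3, -244.0, 222.5]
tcp_rot: [-3.139, -0.001, 1.568]
contact_force: [-0.4, 1.6, -0.5]
grip_width: 91.9
finger_force: 0.0
[ 454.30157238 -244.00096071  222.45079299]
apple ((453.5136413574219, 170.20120239257812), (60.486961364746094, 56.892189025878906), 44.843040466308594)
plate ((453.1844482421875, 166.52435302734375), 65.59575653076172)
```

```bash
python3 -m pendant '{"dp":[[0.001,0.001,0.05],[0.001,0.001,0.09],[0.001,0.001,0.12],[0.001,0.001,0.15],[0.001,0.001,0.17],[0.001,0.001,0.185],[0.001,0.001,0.1915],[0.001,0.001,0.1915]],"rotation":[[0,0,0],[0,0,0],[0,0,0],[0,0,0],[0,0,0],[0,0,0],[0,0,0],[0,0,0]]}'
python3 -m pendant '{"dp":[[0,0,0],[0,0,0],[0,0,0],[0,0,0],[0,0,0],[0,0,0],[0,0,0],[0,0,0]],"rotation":[[0,0,0],[0,0,0],[0,0,0],[0,0,0],[0,0,0],[0,0,0],[0,0,0],[0,0,0]]}' 0.04
python3 -m pendant '{"dp":[[0,0,-0.02],[0,0,-0.05],[0,0,-0.08],[0,0,-0.11],[0,0,-0.14],[0,0,-0.16],[0,0,-0.16],[0,0,-0.16]],"rotation":[[0,0,0],[0,0,0],[0,0,0],[0,0,0],[0,0,0],[0,0,0],[0,0,0],[0,0,0]]}'
```

```text
time: 11.8
tool_pos: [456.1, -241.1, 32.7]
tcp_rot: [-3.141, -0.0, 1.571]
contact_force: [0.0, 0.2, -0.2]
grip_width: 91.7
finger_force: 0.0
time: 12.8
tool_pos: [455.8, -241.6, 33.0]
tcp_rot: [-3.141, 0.0, 1.571]
contact_force: [-2.8, 0.1, 5.0]
grip_width: 62.7
finger_force: 29.8
time: 13.8
tool_pos: [455.6, -241.0, 191.4]
tcp_rot: [-3.14, -0.001, 1.571]
contact_force: [0.3, -0.4, -3.1]
grip_width: 63.0
finger_force: 30.0
```

```bash
python3 -m pendant '{"dp":[[0.02,0.005,0],[0.055,0.015,0],[0.1,0.027,0],[0.145,0.039,0],[0.19,0.051,0],[0.235,0.063,0],[0.28,0.075,0],[0.325,0.088,0]],"rotation":[[0,0,0],[0,0,0],[0,0,0],[0,0,0],[0,0,0],[0,0,0],[0,0,0],[0,0,0]]}'
python3 -m pendant '{"dp":[[0.045,0.012,0],[0.09,0.025,0],[0.135,0.037,0],[0.175,0.048,0],[0.205,0.057,0],[0.224,0.062,0],[0.229,0.062,0],[0.229,0.062,0]],"rotation":[[0,0,0],[0,0,0],[0,0,0],[0,0,0],[0,0,0],[0,0,0],[0,0,0],[0,0,0]]}'
```

```text
time: 14.8
tool_pos: [543.6, 85.1, 191.1]
tcp_rot: [-3.139, -0.0, 1.571]
contact_force: [1.7, -0.2, -1.9]
grip_width: 62.8
finger_force: 30.0
time: 15.8
tool_pos: [605.5, 312.1, 191.5]
tcp_rot: [-3.14, 0.001, 1.571]
contact_force: [0.4, -0.0, -2.3]
grip_width: 63.1
finger_force: 30.0
```

```bash
python3 -m pendant '{"dp":[[0.002,0.001,0.03],[0.002,0.001,0.06],[0.002,0.001,0.09],[0.002,0.001,0.11],[0.002,0.001,0.125],[0.002,0.001,0.134],[0.002,0.001,0.14],[0.002,0.001,0.14]],"rotation":[[0,0,0],[0,0,0],[0,0,0],[0,0,0],[0,0,0],[0,0,0],[0,0,0],[0,0,0]]}'
python3 -m pendant '{"dp":[[0,0,0.0005],[0,0,0.001],[0,0,0.0015],[0,0,0.0015]],"rotation":[[0,0,0],[0,0,0],[0,0,0],[0,0,0]]}'
```

```text
time: 16.8
tool_pos: [607.1, 314.5, 52.8]
tcp_rot: [3.141, -0.0, 1.571]
contact_force: [0.3, -0.2, -2.2]
grip_width: 63.3
finger_force: 30.0
time: 17.3
tool_pos: [607.0, 314.6, 51.3]
tcp_rot: [3.142, -0.0, 1.571]
contact_force: [-0.8, 0.5, -3.0]
grip_width: 63.0
finger_force: 30.0
```

```bash
python3 -m pendant '{"dp":[[0,0,0.0005],[0,0,0.001],[0,0,0.0015],[0,0,0.0015]],"rotation":[[0,0,0],[0,0,0],[0,0,0],[0,0,0]]}'
python3 -m pendant '{"dp":[[0,0,0.0005],[0,0,0.001],[0,0,0.001]],"rotation":[[0,0,0],[0,0,0],[0,0,0]]}'
```

```text
time: 17.8
tool_pos: [607.0, 314.5, 49.6]
tcp_rot: [-3.141, -0.0, 1.571]
contact_force: [0.4, -1.3, -3.3]
grip_width: 63.0
finger_force: 30.0
time: 18.18
tool_pos: [607.1, 314.6, 49.1]
tcp_rot: [3.141, -0.0, 1.571]
contact_force: [-0.0, 0.1, 1.5]
grip_width: 62.7
finger_force: 29.9
```

```bash
python3 -m pendant '{"dp":[[0,0,0.0005],[0,0,0.0005],[0,0,0.0005],[0,0,0.0005]],"rotation":[[0,0,0],[0,0,0],[0,0,0],[0,0,0]]}' 0.078
python3 -m pendant '{"dp":[[0,0,-0.02],[0,0,-0.05],[0,0,-0.1],[0,0,-0.14],[0,0,-0.17],[0,0,-0.17],[-0.03,-0.007,-0.17],[-0.08,-0.019,-0.17]],"rotation":[[0,0,0],[0,0,0],[0,0,0],[0,0,0],[0,0,0],[0,0,0],[0,0,0],[0,0,0]]}' 0.0918
python3 -m pendant '{"dp":[[-0.05,-0.012,0],[-0.1,-0.024,0],[-0.15,-0.036,0],[-0.2,-0.047,0],[-0.25,-0.059,0],[-0.3,-0.071,0],[-0.35,-0.083,0],[-0.4,-0.095,0]],"rotation":[[0,0,0],[0,0,0],[0,0,0],[0,0,0],[0,0,0],[0,0,0],[0,0,0],[0,0,0]]}'
python3 -m pendant '{"dp":[[-0.05,-0.012,0],[-0.1,-0.024,0],[-0.15,-0.036,0],[-0.18,-0.043,0],[-0.2,-0.047,0],[-0.2,-0.047,0],[-0.2,-0.047,0]],"rotation":[[0,0,0],[0,0,0],[0,0,0],[0,0,0],[0,0,0],[0,0,0],[0,0,0]]}'
python3 - <<'E'
from h import *
from plant import vision,get_obs
c=vision.capture("top");im=c["pixels"];np.save("t1.npy",im)
cv2.imwrite("pics/t1.png",cv2.resize(im[110:260,70:270,::-1],(800,600)))
q=blob(im,(90,130,160,185),(95,80,40),(125,255,255));w=ray(c,q,16)[:,:2].astype(np.float32);print("coaster",cv2.minEnclosingCircle(w))
E
```

```text
time: 18.68
tool_pos: [607.1, 314.5, 48.3]
tcp_rot: [3.141, -0.0, 1.571]
contact_force: [0.7, -0.1, -0.3]
grip_width: 77.8
finger_force: 0.0
time: 19.68
tool_pos: [587.1, 234.6, 216.0]
tcp_rot: [-3.139, 0.0, 1.573]
contact_force: [0.7, -0.8, -0.2]
grip_width: 91.8
finger_force: 0.0
time: 20.68
tool_pos: [491.8, -166.7, 216.8]
tcp_rot: [-3.14, -0.001, 1.571]
contact_force: [1.0, 0.2, 0.4]
grip_width: 91.9
finger_force: 0.0
time: 21.55
tool_pos: [446.3, -364.2, 217.8]
tcp_rot: [-3.141, -0.001, 1.572]
contact_force: [-0.2, -0.4, 0.1]
grip_width: 91.7
finger_force: 0.0
coaster ((605.60009765625, 312.0824890136719), 45.06835174560547)
```

View pics/t1.png

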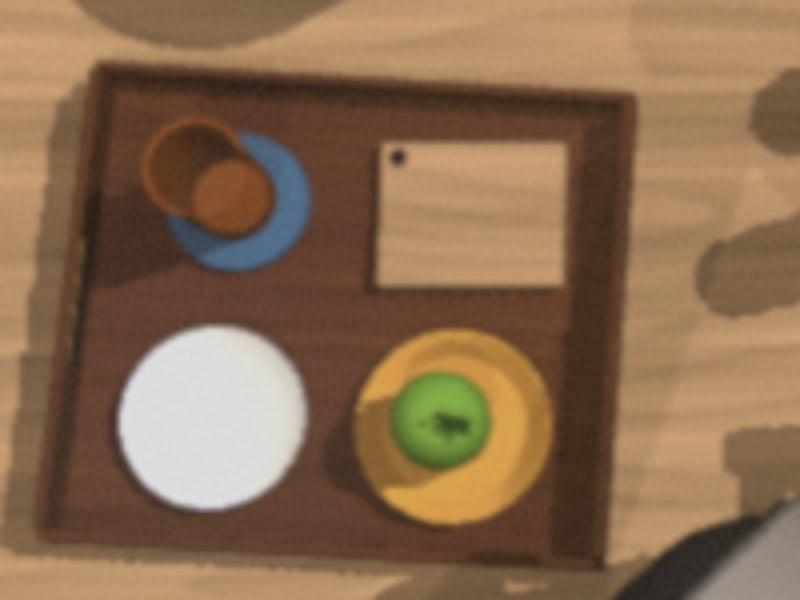

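The top crop shows the glass standing on the coaster (inner floor at (232,197), coaster centre about (240,200)) and the apple upright mid-plate at (440,420). Next the cup, with a numeric check of the glass.

```bash
python3 - <<'E'
from h import *
from plant import vision
c=vision.capture("top");print(ray(c,(118.25,151.75),101),ray(c,(128,159.25),20))
E
python3 -m pendant '{"dp":[[0,0,0.05],[-0.001,0,0.09],[-0.001,0,0.12],[-0.001,0,0.15],[-0.001,0,0.175],[-0.001,0,0.19],[-0.001,0,0.195],[-0.001,0,0.195]],"rotation":[[0,0,0],[0,0,0],[0,0,0],[0,0,0],[0,0,0],[0,0,0],[0,0,0],[0,0,0]]}'
python3 -m pendant '{"dp":[[0,0,0],[0,0,0],[0,0,0],[0,0,0],[0,0,0],[0,0,0],[0,0,0],[0,0,0]],"rotation":[[0,0,0],[0,0,0],[0,0,0],[0,0,0],[0,0,0],[0,0,0],[0,0,0],[0,0,0]]}' 0.04
python3 -m pendant '{"dp":[[0,0,-0.02],[0,0,-0.05],[0,0,-0.08],[0,0,-0.11],[0,0,-0.14],[0,0,-0.16],[0,0,-0.16],[0,0,-0.16]],"rotation":[[0,0,0],[0,0,0],[0,0,0],[0,0,0],[0,0,0],[0,0,0],[0,0,0],[0,0,0]]}'
```

```text
[[606.08626745 313.95448535 101.        ]] [[607.25809603 314.41703653  20.        ]]
time: 22.65
tool_pos: [446.4, -366.5, 23.6]
tcp_rot: [3.141, 0.0, 1.571]
contact_force: [-0.5, -0.1, 1.1]
grip_width: 92.2
finger_force: 0.0
time: 23.65
tool_pos: [445.8, -366.4, 23.5]
tcp_rot: [-3.141, -0.0, 1.571]
contact_force: [-2.5, 0.8, 5.9]
grip_width: 62.4
finger_force: 30.0
time: 24.65
tool_pos: [445.7, -366.0, 181.8]
tcp_rot: [-3.14, -0.002, 1.571]
contact_force: [-0.5, 0.6, -2.5]
grip_width: 62.8
finger_force: 30.0
```

```bash
python3 -m pendant '{"dp":[[0.02,0,0],[0.06,0.001,0],[0.105,0.002,0],[0.15,0.003,0],[0.195,0.004,0],[0.24,0.005,0],[0.285,0.006,0],[0.33,0.007,0]],"rotation":[[0,0,0],[0,0,0],[0,0,0],[0,0,0],[0,0,0],[0,0,0],[0,0,0],[0,0,0]]}'
python3 -m pendant '{"dp":[[0.045,0.001,0],[0.09,0.002,0],[0.135,0.003,0],[0.18,0.004,0],[0.225,0.005,0],[0.27,0.006,0],[0.31,0.007,0],[0.34,0.008,0]],"rotation":[[0,0,0],[0,0,0],[0,0,0],[0,0,0],[0,0,0],[0,0,0],[0,0,0],[0,0,0]]}'
python3 -m pendant '{"dp":[[0.01,0,0],[0.018,0,0],[0.018,0,0],[0.018,0,0]],"rotation":[[0,0,0],[0,0,0],[0,0,0],[0,0,0]]}'
```

```text
time: 25.65
tool_pos: [451.9, -34.1, 182.5]
tcp_rot: [-3.14, -0.001, 1.571]
contact_force: [0.1, -1.1, -2.9]
grip_width: 62.6
finger_force: 30.0
time: 26.65
tool_pos: [459.3, 305.5, 182.2]
tcp_rot: [-3.14, 0.0, 1.572]
contact_force: [0.1, -0.3, -2.0]
grip_width: 62.9
finger_force: 30.0
time: 27.15
tool_pos: [461.0, 320.8, 183.2]
tcp_rot: [-3.141, 0.0, 1.57]
contact_force: [0.1, 0.0, -3.0]
grip_width: 62.6
finger_force: 30.0
```

```bash
python3 -m pendant '{"dp":[[0.001,0,0.03],[0.001,0,0.06],[0.001,0,0.09],[0.001,0,0.11],[0.001,0,0.125],[0.001,0,0.136],[0.001,0,0.142],[0.001,0,0.143]],"rotation":[[0,0,0],[0,0,0],[0,0,0],[0,0,0],[0,0,0],[0,0,0],[0,0,0],[0,0,0]]}'
python3 -m pendant '{"dp":[[0,0,0.0005],[0,0,0.001],[0,0,0.0015],[0,0,0.0015]],"rotation":[[0,0,0],[0,0,0],[0,0,0],[0,0,0]]}'
```

```text
time: 28.15
tool_pos: [461.1, 322.6, 40.2]
tcp_rot: [3.141, -0.0, 1.571]
contact_force: [0.5, -1.1, -1.2]
grip_width: 62.5
finger_force: 30.0
time: 28.65
tool_pos: [461.1, 322.6, 38.8]
tcp_rot: [3.141, -0.0, 1.571]
contact_force: [-0.2, 0.7, -2.0]
grip_width: 62.5
finger_force: 30.0
```

```bash
python3 -m pendant '{"dp":[[0,0,0.0005],[0,0,0.001],[0,0,0.001]],"rotation":[[0,0,0],[0,0,0],[0,0,0]]}'
python3 -m pendant '{"dp":[[0,0,0.0005],[0,0,0.001],[0,0,0.001]],"rotation":[[0,0,0],[0,0,0],[0,0,0]]}'
```

```text
time: 29.02
tool_pos: [461.0, 322.5, 37.7]
tcp_rot: [-3.142, -0.0, 1.571]
contact_force: [-0.2, -0.5, -2.6]
grip_width: 62.6
finger_force: 30.0
time: 29.4
tool_pos: [461.1, 322.6, 37.5]
tcp_rot: [3.141, -0.0, 1.571]
contact_force: [-2.1, -0.7, 4.9]
grip_width: 62.4
finger_force: 30.0
```

```bash
python3 -m pendant '{"dp":[[0,0,0],[0,0,0],[0,0,0],[0,0,0]],"rotation":[[0,0,0],[0,0,0],[0,0,0],[0,0,0]]}' 0.078
python3 -m pendant '{"dp":[[0,0,-0.02],[0,0,-0.05],[0,0,-0.1],[0,0,-0.14],[0,0,-0.18],[0,0,-0.18],[-0.03,0.007,-0.18],[-0.08,0.018,-0.18]],"rotation":[[0,0,0],[0,0,0],[0,0,0],[0,0,0],[0,0,0],[0,0,0],[0,0,0],[0,0,0]]}' 0.0918
python3 -m pendant '{"dp":[[-0.05,0.011,0],[-0.1,0.022,0],[-0.15,0.033,0],[-0.2,0.044,0],[-0.25,0.055,0],[-0.3,0.066,0],[-0.35,0.077,0],[-0.4,0.089,0]],"rotation":[[0,0,0],[0,0,0],[0,0,0],[0,0,0],[0,0,0],[0,0,0],[0,0,0],[0,0,0]]}'
python3 -m pendant '{"dp":[[-0.05,0.011,0],[-0.083,0.018,0],[-0.083,0.018,0],[-0.083,0.018,0]],"rotation":[[0,0,0],[0,0,0],[0,0,0],[0,0,0]]}'
python3 - <<'E'
from h import *
from plant import vision
c=vision.capture("top");im=c["pixels"]
q=blob(im,(320,142,358,182),(0,170,95),(8,255,255));print("jam",cv2.minEnclosingCircle(ray(c,q,80)[:,:2].astype(np.float32)))
cv2.imwrite("pics/t2.png",cv2.resize(im[170:250,80:220,::-1],(700,400)))
E
```

```text
time: 29.9
tool_pos: [461.1, 322.5, 36.6]
tcp_rot: [-3.142, -0.0, 1.571]
contact_force: [0.5, -1.0, -0.7]
grip_width: 77.9
finger_force: 0.0
time: 30.9
tool_pos: [478.4, 242.4, 215.4]
tcp_rot: [-3.14, 0.0, 1.574]
contact_force: [0.4, -0.3, 0.5]
grip_width: 92.0
finger_force: 0.0
time: 31.9
tool_pos: [567.7, -159.0, 215.3]
tcp_rot: [-3.14, -0.001, 1.571]
contact_force: [0.7, 0.1, 0.9]
grip_width: 91.6
finger_force: 0.0
time: 32.4
tool_pos: [585.5, -239.7, 215.5]
tcp_rot: [-3.14, -0.002, 1.571]
contact_force: [0.3, -0.1, -0.5]
grip_width: 92.1
finger_force: 0.0Traceback (most recent call last):
  File "<stdin>", line 4, in <module>
  File "h.py", line 14, in blob
    return max(cs,key=cv2.contourArea)
ValueError: max() iterable argument is empty
```

The gripper now hides the jam jar from above; its earlier fix (586,−240) holds. I'll grasp it with the TCP at z = 21.

```bash
python3 -m pendant '{"dp":[[0,0,0.05],[0,0,0.09],[0,0,0.12],[0,0,0.15],[0,0,0.175],[0,0,0.189],[0,0,0.1935],[0,0,0.1935]],"rotation":[[0,0,0],[0,0,0],[0,0,0],[0,0,0],[0,0,0],[0,0,0],[0,0,0],[0,0,0]]}'
python3 -m pendant '{"dp":[[0,0,0],[0,0,0],[0,0,0],[0,0,0],[0,0,0],[0,0,0],[0,0,0],[0,0,0]],"rotation":[[0,0,0],[0,0,0],[0,0,0],[0,0,0],[0,0,0],[0,0,0],[0,0,0],[0,0,0]]}' 0.04
python3 -m pendant '{"dp":[[0,0,-0.02],[0,0,-0.05],[0,0,-0.08],[0,0,-0.11],[0,0,-0.14],[0,0,-0.15],[0,0,-0.15],[0,0,-0.15]],"rotation":[[0,0,0],[0,0,0],[0,0,0],[0,0,0],[0,0,0],[0,0,0],[0,0,0],[0,0,0]]}'
```

```text
time: 33.45
tool_pos: [586.4, -240.3, 23.8]
tcp_rot: [3.141, 0.0, 1.571]
contact_force: [0.8, -1.3, 0.1]
grip_width: 91.8
finger_force: 0.0
time: 34.45
tool_pos: [586.0, -240.5, 23.4]
tcp_rot: [3.141, 0.0, 1.571]
contact_force: [-1.5, -0.7, 3.2]
grip_width: 59.6
finger_force: 30.0
time: 35.45
tool_pos: [585.3, -240.1, 171.3]
tcp_rot: [-3.139, -0.002, 1.571]
contact_force: [0.2, 0.4, -4.6]
grip_width: 59.0
finger_force: 30.0
```

Width 59–60 mm and a 4 N load: the jam jar is held. Carry it to the board (596,156): dY = 396, dX = 10.

```bash
python3 -m pendant '{"dp":[[0.02,0,0],[0.06,0.002,0],[0.105,0.003,0],[0.15,0.004,0],[0.195,0.005,0],[0.24,0.006,0],[0.285,0.007,0],[0.325,0.008,0]],"rotation":[[0,0,0],[0,0,0],[0,0,0],[0,0,0],[0,0,0],[0,0,0],[0,0,0],[0,0,0]]}'
python3 -m pendant '{"dp":[[0.035,0.001,0],[0.06,0.002,0],[0.071,0.002,0],[0.071,0.002,0],[0.071,0.002,0.02],[0.071,0.002,0.045],[0.071,0.002,0.065],[0.071,0.002,0.08]],"rotation":[[0,0,0],[0,0,0],[0,0,0],[0,0,0],[0,0,0],[0,0,0],[0,0,0],[0,0,0]]}'
```

```text
time: 36.45
tool_pos: [592.9, 87.5, 172.6]
tcp_rot: [-3.14, -0.001, 1.572]
contact_force: [0.1, -0.1, -3.7]
grip_width: 59.1
finger_force: 30.0
time: 37.45
tool_pos: [595.8, 154.3, 92.2]
tcp_rot: [-3.141, 0.0, 1.569]
contact_force: [-0.4, 0.4, -2.7]
grip_width: 59.1
finger_force: 30.0
```

```bash
python3 -m pendant '{"dp":[[0.001,0,0.015],[0.001,0,0.025],[0.001,0,0.034],[0.001,0,0.04],[0.001,0,0.043],[0.001,0,0.045],[0.001,0,0.0455],[0.001,0,0.0455]],"rotation":[[0,0,0],[0,0,0],[0,0,0],[0,0,0],[0,0,0],[0,0,0],[0,0,0],[0,0,0]]}'
python3 -m pendant '{"dp":[[0,0,0.0005],[0,0,0.001],[0,0,0.0015],[0,0,0.0015]],"rotation":[[0,0,0],[0,0,0],[0,0,0],[0,0,0]]}'
```

```text
time: 38.45
tool_pos: [596.2, 156.6, 48.0]
tcp_rot: [3.141, -0.0, 1.571]
contact_force: [-1.0, -0.1, -3.0]
grip_width: 58.9
finger_force: 30.0
time: 38.95
tool_pos: [596.0, 156.5, 46.2]
tcp_rot: [-3.142, -0.0, 1.571]
contact_force: [1.1, 0.2, -3.3]
grip_width: 59.1
finger_force: 30.0
```

```bash
python3 -m pendant '{"dp":[[0,0,0.0005],[0,0,0.001],[0,0,0.0015],[0,0,0.0015]],"rotation":[[0,0,0],[0,0,0],[0,0,0],[0,0,0]]}'
python3 -m pendant '{"dp":[[0,0,0.0005],[0,0,0.001],[0,0,0.001]],"rotation":[[0,0,0],[0,0,0],[0,0,0]]}'
```

```text
time: 39.45
tool_pos: [596.0, 156.5, 44.7]
tcp_rot: [-3.142, -0.0, 1.571]
contact_force: [1.0, -0.3, -3.6]
grip_width: 59.0
finger_force: 30.0
time: 39.83
tool_pos: [596.0, 156.5, 43.7]
tcp_rot: [-3.142, -0.0, 1.571]
contact_force: [-0.7, -0.0, -3.5]
grip_width: 58.9
finger_force: 30.0
```

```bash
python3 -m pendant '{"dp":[[0,0,0.0005],[0,0,0.001],[0,0,0.001]],"rotation":[[0,0,0],[0,0,0],[0,0,0]]}'
```

```text
time: 40.2
tool_pos: [596.1, 156.6, 43.4]
tcp_rot: [3.141, -0.0, 1.571]
contact_force: [-2.3, 0.3, 3.8]
grip_width: 58.8
finger_force: 30.0
```

Contact. Release, rise and move clear for a final look.

```bash
python3 -m pendant '{"dp":[[0,0,0],[0,0,0],[0,0,0],[0,0,0]],"rotation":[[0,0,0],[0,0,0],[0,0,0],[0,0,0]]}' 0.076
python3 -m pendant '{"dp":[[0,0,-0.02],[0,0,-0.05],[0,0,-0.1],[0,0,-0.14],[0,0,-0.17],[-0.04,0,-0.17],[-0.09,-0.02,-0.17],[-0.14,-0.04,-0.17]],"rotation":[[0,0,0],[0,0,0],[0,0,0],[0,0,0],[0,0,0],[0,0,0],[0,0,0],[0,0,0]]}' 0.0918
python3 -m pendant '{"dp":[[-0.05,-0.02,0],[-0.1,-0.04,0],[-0.15,-0.06,0],[-0.2,-0.08,0],[-0.25,-0.1,0],[-0.28,-0.11,0],[-0.28,-0.11,0],[-0.28,-0.11,0]],"rotation":[[0,0,0],[0,0,0],[0,0,0],[0,0,0],[0,0,0],[0,0,0],[0,0,0],[0,0,0]]}'
python3 - <<'E'
from h import *
from plant import vision
c=vision.capture("top");im=c["pixels"]
for n,b,lo,hi,z in(("saucer",(90,185,155,245),(0,0,130),(179,60,255),21),("coaster",(90,130,160,185),(95,80,40),(125,255,255),16),("board",(160,140,216,186),(5,30,120),(30,150,255),20),("plate",(150,185,220,250),(10,150,110),(30,255,255),22),("jam",(160,120,220,190),(0,170,95),(8,255,255),100),("apple",(150,185,220,250),(32,120,40),(60,255,255),48),("tomato",(265,115,300,147),(0,150,60),(8,255,255),30),("mustard",(265,148,300,182),(22,150,80),(32,255,255),80)):
    w=ray(c,blob(im,b,lo,hi),z)[:,:2].astype(np.float32);r=cv2.minAreaRect(w);print(n,np.round(r[0]),np.round(r[1]),"circ",np.round(cv2.minEnclosingCircle(w)[0]))
cv2.imwrite("pics/t3.png",cv2.resize(im[110:260,70:270,::-1],(800,600)))
s=vision.capture("scene")["pixels"];cv2.imwrite("pics/s3.png",cv2.resize(s[140:275,210:450,::-1],(800,450)))
E
```

```text
time: 40.7
tool_pos: [596.1, 156.6, 42.6]
tcp_rot: [3.141, -0.0, 1.571]
contact_force: [-0.0, 0.3, -0.6]
grip_width: 76.0
finger_force: 0.0
time: 41.7
tool_pos: [555.4, 15.3, 212.6]
tcp_rot: [3.141, 0.0, 1.571]
contact_force: [0.3, -1.5, 0.6]
grip_width: 92.0
finger_force: 0.0
time: 42.7
tool_pos: [446.1, -262.9, 212.6]
tcp_rot: [3.142, -0.001, 1.571]
contact_force: [0.4, 1.0, -0.0]
grip_width: 91.8
finger_force: 0.0
saucer [461. 322.] [121. 118.] circ [461. 322.]
coaster [600. 304.] [70. 89.] circ [606. 311.]
board [596. 156.] [124.  99.] circ [595. 156.]
plate [452. 165.] [128. 129.] circ [453. 166.]
jam [598. 154.] [54. 52.] circ [597. 154.]
apple [454. 170.] [60. 57.] circ [453. 171.]
tomato [ 680. -101.] [59. 65.] circ [ 680. -100.]
mustard [576. -96.] [54. 52.] circ [575. -97.]
```

View pics/t3.png

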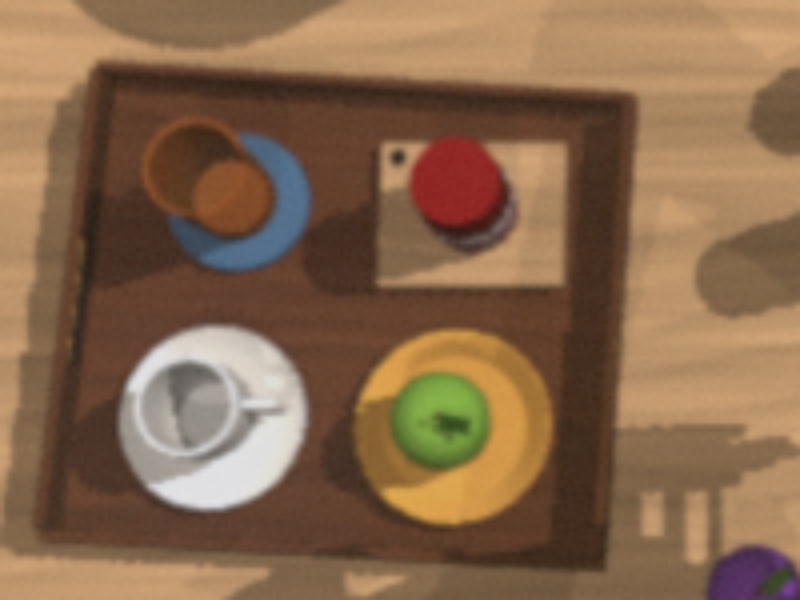

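View pics/s3.png

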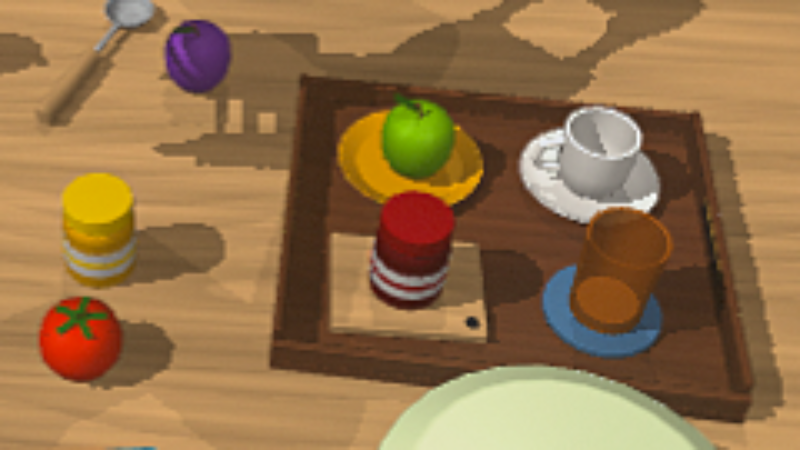

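Both views show all four things upright on their own pieces, with tomato and mustard jar unmoved. The last number is the cup, whose rim centre is at crop (187,409); then I hand in.

```bash
python3 - <<'E'
from h import *
from plant import vision,workorder
c=vision.capture("top");p=ray(c,(116.75,212.25),74)[0];print(p)
if np.hypot(p[0]-461,p[1]-322)<9: print(workorder.close_job())
E
```

```text
[458.99631985 320.78423136  74.        ]
the job is handed in; nothing more can be done
None
```

The breakfast tray is laid and handed in after about 43 s: cup, glass, jam jar and apple each stand upright within about 5 mm of the middle of their piece by the top camera, and the four pieces, the tomato and the mustard jar are where they were to within about 2 mm; the judge's verdict was not shown.

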